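# Snap the cover onto the open instrument case and keep it pressed down

### The arm

A 6-joint arm with a two-finger parallel gripper is mounted at the origin on a cart in front of the work surface, level with it; the furniture and walls round the work are solid. World frame = base frame: x ahead of the robot, y to its left, z up, the work surface at z = 0. Lengths are in m, angles in rad, forces in N, time in s.
With the tool pointing down it reaches from about 0.35 to 0.775 m from the base axis. Payload 7.3 kg.
Tool frame: the origin (TCP) lies midway between the tips of the shut fingers; the grasp point (between the pads) lies 19 mm behind it; z points along the fingers, y is the line along which they close (so a half turn about z gives the same grasp; the last joint's range is limited). The gripper opens to 92 mm and grips with 3 to 60 N. Pads are 19 mm wide; open, the fingers measure 130 mm over their backs; the gripper's body (75 mm by 190 mm) begins 47 mm behind the grasp point.
Start: joints at [-1.409, 0.342, 1.524, -0, 1.275, -0.146], TCP at [0.159, -0.5, 0.227] pointing down, gripper open.
Joint ranges: [-2.53, 2.53], [-0.77, 2.02], [0.04, 2.7], [-1, 4.14], [0.28, 2.66], [-3.11, 3.11]. Speed limits (rad/s): [2.57, 2.57, 3.14, 3.14, 3.14, 3.14].

### API

Orientations are given as a unit quaternion [x, y, z, w].
In Python, from rig import env, kin, optics, job gives the robot as it stands. Calls block until the motion is done:
- env.move_to(position, orientation): joint-space move of the TCP to a pose.
- env.line_to(position, attitude=None, max_speed=0.15, max_force=None): straight line of the TCP; attitude=None keeps the orientation; max_speed is the mean speed in m/s. With max_force (N) it stops when the force on the tool has changed by that much, and returns True; else False.
- env.move_j(angles): joint-space move.
- env.move_gripper(opening): opening from 0.0 (shut) to 1.0 (fully open); the grip force is fixed at half the most; returns when the fingers have stopped.
- env.sleep(seconds).
- kin.inverse_kinematics(position, orientation): joint angles nearest the present ones, or None.
- env.sense(): the state.
- optics.read_camera(name): name is "scene" or "top" or "wrist"; returns (picture, depth): 480x640x3 uint8, red, green, blue; 480x640 float32, m along the optical axis (not along the pixel's ray), 0 where there is no reading.
- optics.camera_info(name): a dict with "K" (3x3 intrinsics, pixels), "dist" ([k1, k2, p1, p2, k3] as OpenCV has them; the pictures are not rectified), "rvec" (rotation vector, rad) and "tvec" (3), from world to camera coordinates, as OpenCV has them. Camera axes: x right, y down, z forward; pixel columns grow to the right and rows downward; lengths in m; the calibration is good to about 2 mm. A picture is of the moment at which its call begins: read the wrist's pose just before it. camera_info takes no time and is no camera call; for the wrist camera it gives the pose at the moment of the call.
A pose or a line that the arm cannot do raises env.PlanningError and nothing moves.
- job.job_done(): hands the job in; it is judged then, once.
The state is a dict: "t": time; "joint_pos": joint angles; "qvel": joint speeds; "effort": joint torques, N m; "position": TCP position; "tool_rot": TCP orientation; "ft_force": force on the tool from outside, world axes, zero at the start; "torque": the same for the moment, N m; "opening": opening from 0.0 (shut) to 1.0 (fully open); "gripper_force": force on a finger pad.
Only numpy, scipy, OpenCV 4.12 (cv2) and the standard library are available. Lean on these libraries where they do the work, as an engineer would, in place of code of your own. Each camera call takes 0.05 s, during which the arm holds its last target. There are 200 camera calls.

### The job

Pick up the loose blue cover, set it on the open grey instrument case and press it straight down until both orange catches snap over its edges and the pressing force suddenly drops; then keep pressing it firmly down on its seat, and finish while you are still pressing it, without letting go of the pressure. Press with measure, never with brute force (well below 70 N), and leave the tape roll, the white jar and the eraser where they are.

Things in the scene. Friction and masses are not known exactly. Their poses are not given: they have to be found in the camera images.
- cover: Loose blue cover, 70 g, right way up. Plate 72 mm (x) by 84 mm (y), 5 mm thick, with 2.5 mm thin ledges at its y ends (104 mm over them); below it a rounded black lip 6 mm deep, 58 by 91 mm outside, on which it stands; on top a grip rib 14 mm wide (x), 56 long (y), 26 high. Origin: centre of the lip's underside, z up; plate z = 6 to 11 mm, rib 11 to 37 mm. A half turn about z is the same.
- cover_rib (a point): Centre of the cover's grip rib, half-way up it, 24 mm above the cover's origin; axes as the cover's. The rib's flat sides are 14 mm apart along x; grip it across x and press with it.
- case: Open grey instrument case with a green circuit board inside, screwed on a dark steel base plate (94 x 154 x 6 mm); fixed. Case 76 mm (x) by 108 mm (y) outside, opening 66 by 98 mm: the cover's lip has 4 mm (x) and 3.5 mm (y) play to each side. Origin: centre of the base plate's underside, on the bench; z up. Sprung orange catches stand at its +y and -y ends.
- case_seat (a point): Centre of the case's opening, level with the top of its walls, 42 mm above the case's origin; axes as the case's. The cover's plate rests there when home: the cover is then central, its y along the case's y (either way round), its origin 6 mm below and cover_rib 18 mm above this point.
- catch_left (a joint): Sprung catch at the case's +y end: outward travel in m, 0 at rest, at most 0.008. Nose 26 mm wide, 3.5 to 20 mm above case_seat, inner face a steep ramp. The cover's ledges meet the ramps about 12 mm above home and push each catch out 5 mm, the force rising to about 14 N in all; some 4 mm above home it drops to 3 N or less, and 1 mm above home the catches spring back over the ledges.
- catch_right (a joint): The same catch, mirrored, at the case's -y end: outward travel in m, 0 at rest.
- kapton: Orange-brown roll of adhesive tape lying flat to the right of the cover, 68 mm across, 12 mm high; bystander. Origin: centre of its underside.
- jar: Small white jar with a ribbed cap behind the case, 34 mm across, 43 mm high; bystander. Origin: centre of its underside.
- eraser: Blue and white eraser to the left, in front of the case, 20 x 45 x 12 mm; bystander. Origin: centre of its underside.
- air_tool_tip (a point): Top end of the fixed dark hot-air handle in its holder on the bench, 270 mm above the bench, about 35 mm thick; from here it leans down, away from the robot and to the right, by about 50 mm each. Obstacle, not part of the job: keep arm and gripper clear of it.
- scope_head (a point): Centre of the head of the fixed white microscope at the right, about 150 mm wide, 280 mm above the bench. Obstacle, not part of the job: a straight swing from the far right can hit it, so draw back first.

How it is judged:
On the way, in this order (a step that is already met when the one before it is completed fails the run):
1. the cover has been picked up, clear of bench and case (height (world z) of cover above 0.06 m), for 0.2 s.
2. the cover has snapped home under both catches and is being pressed on its seat (z of cover_rib in the frame of case between 0.057 and 0.0615 m and x of cover_rib in the frame of case between -0.005 and 0.005 m and y of cover_rib in the frame of case between -0.0035 and 0.0035 m and angle between the z axis of cover_rib and the z axis of case, either way round below 0.035 rad and angle between the y axis of cover_rib and the y axis of case, either way round below 0.08 rad and value of joint each of catch_left, catch_right below 0.0015 m and contact force between cover and case above 4 N), for 0.5 s.
At the end, for the whole second after the job is handed in: Cover home: rib centre 57 to 61.5 mm above the case's origin, within 5 mm (x) and 3.5 mm (y) of its middle, level within 2 degrees, turned within 4.5 degrees; both catches within 1.5 mm of rest; the cover still pressed on the case with over 4 N (all of step 2); the arm keeps its last pose, push and grip.
It fails at once if the case was pressed with brute force (over 70 N) (contact force between case and anything else above 70 N).
It fails at once if a bystander was moved more than 2 cm (distance of any of kapton, jar, eraser from where it was at the start of the episode above 0.02 m).
It also fails if it takes over 64 s, if anything falls off the work surface, if the arm or the gripper's body presses on something with over 40 N, if the wrist force passes 120 N, or if a joint passes its speed limit or range.

## Working session

There is one attempt and no reset: what is moved stays moved. The work goes in short steps, each a Python script; the robot and the scene stay as the last script left them, time stands still between calls to the robot, and variables do not carry over. Pictures are saved under pics/ and viewed, at most 10 in all, crops included, and the job is handed in when it is done.

```bash
ls; mkdir -p pics; python3 - <<'E'
from rig import env, optics
import cv2,numpy as np
for n in ("top","scene"):
    p,d=optics.read_camera(n); cv2.imwrite(f"pics/{n}0.png",p[:,:,::-1]); np.save(f"pics/{n}0.npy",d)
    print(n,optics.camera_info(n))
s=env.sense(); print(s)
E
```

```text
pics
top {'K': array([[438.92852959,   0.        , 318.5772191 ],
       [  0.        , 438.92852959, 240.80854798],
       [  0.        ,   0.        ,   1.        ]]), 'dist': array([0.01938106, 0.        , 0.        , 0.        , 0.        ]), 'rvec': array([ 2.16950952, -2.20440992,  0.06816186]), 'tvec': array([-0.08779071,  0.54851146,  1.11009413])}
scene {'K': array([[587.36208809,   0.        , 308.26762348],
       [  0.        , 587.36208809, 238.26078106],
       [  0.        ,   0.        ,   1.        ]]), 'dist': array([-0.04009914,  0.        ,  0.        ,  0.        ,  0.        ]), 'rvec': array([ 1.2114813 , -2.0622022 ,  1.12757122]), 'tvec': array([0.17282506, 0.40924547, 1.13252059])}
{'t': 0.1, 'joint_pos': array([-1.40902360e+00,  3.42666575e-01,  1.52489966e+00,  2.47032737e-05,
        1.27537900e+00, -1.46020866e-01]), 'qvel': array([-0.00047646, -0.00224923, -0.00293635,  0.00057498,  0.00060088,
       -0.00087916]), 'effort': array([ 4.73466957e-05, -4.32007849e+01, -2.44691902e+01,  7.19163590e-02,
        5.26440656e-02, -4.01041495e-05]), 'position': array([ 0.15901401, -0.49997691,  0.22611505]), 'tool_rot': array([ 9.88181569e-01,  1.53286430e-01,  6.48739996e-06, -6.76363946e-04]), 'ft_force': array([ 0.60486782, -0.51502766,  0.36298754]), 'torque': array([-0.00719658,  0.02244422,  0.02559814]), 'gripper_force': 0.0, 'opening': 1.0003185428112662}
```

View pics/top0.png

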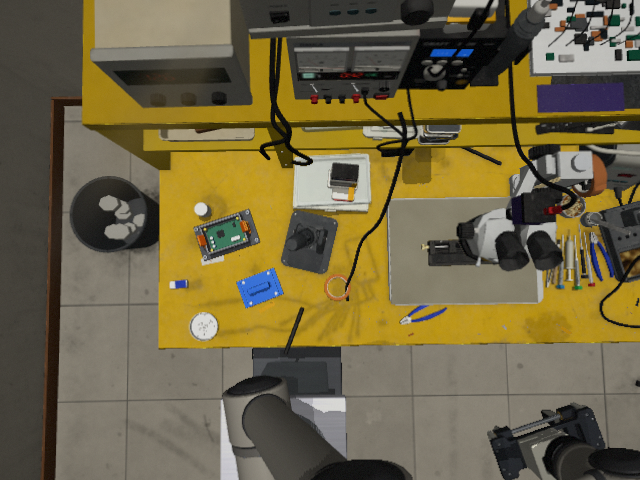

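View pics/scene0.png

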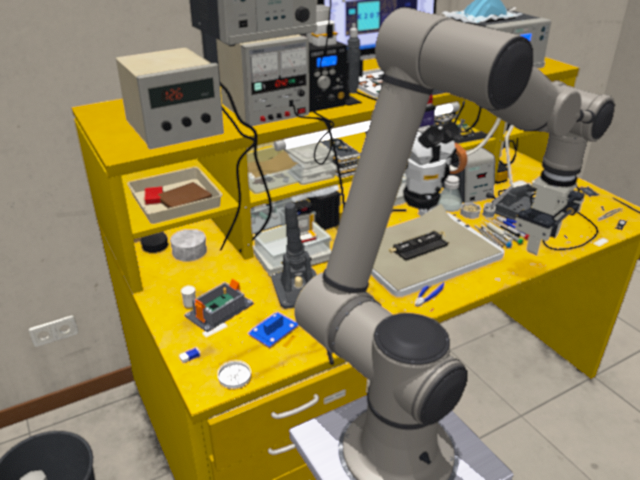

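The top view shows the cover at (260,288) and the case at (227,235), with orange catches at (201,242) and (252,228). The jar is at (201,209), the eraser at (179,284), the tape at (337,288), the hot-air holder at (310,240) and the microscope around (500,235).

```bash
cat > h.py <<'E'
import cv2, numpy as np
from scipy.spatial.transform import Rotation as R
from rig import env, kin, optics, job
def cast(info, px, z):
    """pixels (n,2) -> world points on plane z"""
    u=cv2.undistortPoints(np.float64(px).reshape(-1,1,2),info["K"],info["dist"]).reshape(-1,2)
    M=R.from_rotvec(info["rvec"]).as_matrix(); c=-M.T@info["tvec"]
    r=np.c_[u,np.ones(len(u))]@M
    return c+r*((z-c[2])/r[:,2])[:,None]
def lift(info,px,d):
    u=cv2.undistortPoints(np.float64(px).reshape(-1,1,2),info["K"],info["dist"]).reshape(-1,2)
    M=R.from_rotvec(info["rvec"]).as_matrix()
    return (np.c_[u,np.ones(len(u))]*np.asarray(d)[:,None]-info["tvec"])@M
def blobs(img,lo,hi,roi,amin=15):
    hsv=cv2.cvtColor(img,cv2.COLOR_RGB2HSV); m=cv2.inRange(hsv,lo,hi)
    k=np.zeros_like(m); x0,y0,x1,y1=roi; k[y0:y1,x0:x1]=m[y0:y1,x0:x1]
    cs,_=cv2.findContours(k,cv2.RETR_EXTERNAL,cv2.CHAIN_APPROX_NONE)
    return sorted([c for c in cs if cv2.contourArea(c)>=amin],key=cv2.contourArea,reverse=True)
def rect(P):
    """min-area rect of xy points (m): centre, (long, short), angle of long side mod pi"""
    (cx,cy),(w,h),a=cv2.minAreaRect(np.float32(P[:,:2]*1000)); a=np.radians(a)
    if h>w: w,h,a=h,w,a+np.pi/2
    return np.array([cx,cy])/1000,(w,h),(a+np.pi/2)%np.pi-np.pi/2
def down(yaw):
    """tool down, closing line (tool y) at world angle yaw+90deg"""
    return (R.from_euler('z',yaw)*R.from_euler('x',np.pi)).as_quat()
E
python3 - <<'E'
from h import *
i=optics.camera_info("top"); p=cv2.imread("pics/top0.png")[:,:,::-1].copy(); d=np.load("pics/top0.npy")
for c in blobs(p,(100,120,60),(125,255,255),(150,200,290,320)): print("blue",c.reshape(-1,2).mean(0),rect(cast(i,c,.011)))
for c in blobs(p,(3,150,120),(14,255,255),(190,200,265,265),8): print("orange",c.reshape(-1,2).mean(0),rect(cast(i,c,.06)))
for n,q in dict(jar=(202,209),case=(227,235),eraser=(179,284),tape=(337,288)).items(): print(n,lift(i,[q],[d[q[1],q[0]]]))
v,u=np.mgrid[195:300,270:350]; P=lift(i,np.c_[u.ravel(),v.ravel()],d[v,u].ravel()); k=P[:,2]>.1; k&=P[:,2]<.4
print("air",P[k].min(0),P[k].max(0),P[k][P[k][:,2].argmax()])
v,u=np.mgrid[180:280,420:570]; P=lift(i,np.c_[u.ravel(),v.ravel()],d[v,u].ravel()); k=(P[:,2]>.15)&(P[:,2]<.6)
print("scope",P[k].min(0),P[k].max(0),P[k].mean(0))
s=p[180:320,150:350]; cv2.imwrite("pics/crop.png",cv2.resize(s,None,fx=4,fy=4,interpolation=2)[:,:,::-1])
E
```

```text
blue [259.48360656 287.55737705] (array([0.42961365, 0.05730507]), (102.88786315917969, 70.68089294433594), np.float64(-1.2210735411341354))
blue [180.10714286 283.89285714] (array([0.44216379, 0.2607175 ]), (25.815467834472656, 15.321846961975098), np.float64(1.553920008125119))
orange [201.12903226 239.64516129] (array([0.5518158 , 0.19381653]), (26.873964309692383, 16.310579299926758), np.float64(0.3197240736147544))
orange [243.         225.76666667] (array([0.58440076, 0.09043514]), (26.8950138092041, 11.456592559814453), np.float64(0.37210315922394654))
jar [[0.6308272  0.19673399 0.04067866]]
case [[0.56610649 0.13948756 0.0137975 ]]
eraser [[0.44223203 0.26294535 0.01202615]]
tape [[ 0.42499543 -0.14221129  0.00161117]]
air [ 0.51293527 -0.10994459  0.10010745] [ 0.58243718 -0.03002881  0.28029116] [ 0.52632194 -0.05258529  0.28029116]
scope [ 0.46677789 -0.65038331  0.16127958] [ 0.66021739 -0.36400164  0.52931316] [ 0.54233974 -0.45261161  0.35650995]
```

View pics/crop.png

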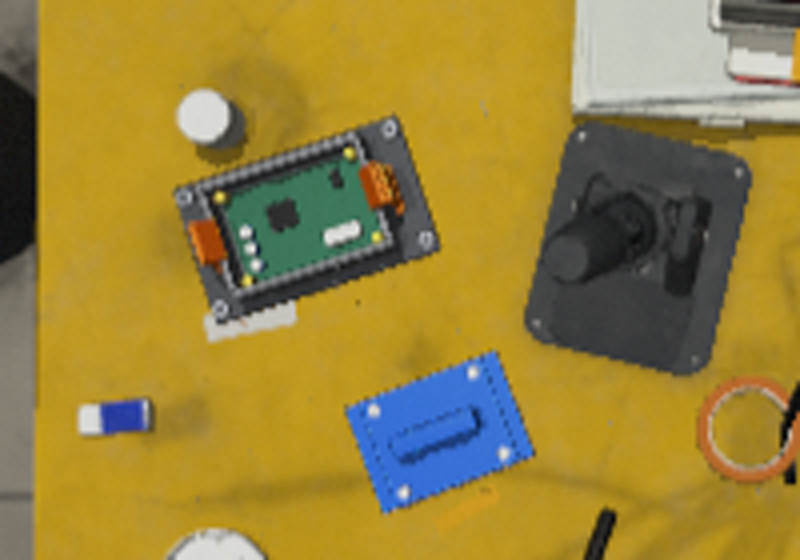

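The enlarged crop confirms this. The cover is 103 x 71 mm at (0.430, 0.057), and the catches are 108 mm apart, which puts the case at about (0.568, 0.142). I'll draw back, swing past the scope, and look with the wrist camera over both.

```bash
python3 - <<'E'
from h import *
env.line_to([0.115,-0.362,0.25])
q=env.sense()["joint_pos"].copy(); q[0]=0.13; q[5]=-0.22; env.move_j(q)
for n,(x,y) in dict(cov=(.43,.057),case=(.50,.125)).items():
    env.move_to([x,y,.24 if n=="cov" else .26],down(1.92))
    env.sleep(.3); i=optics.camera_info("wrist"); p,d=optics.read_camera("wrist")
    cv2.imwrite(f"pics/w_{n}.png",p[:,:,::-1]); np.savez(f"pics/w_{n}.npz",d=d,**i)
    s=env.sense(); print(n,s["t"],s["position"],s["joint_pos"].round(2),s["ft_force"].round(1))
a=[cv2.resize(cv2.imread(f"pics/w_{n}.png"),(400,300)) for n in("cov","case")]
cv2.imwrite("pics/w_both.png",np.hstack(a))
E
```

```text
cov 4.025 [0.42967099 0.05752441 0.24031299] [-0.04  0.16  1.73  0.    1.25 -0.39] [-0.6  1.1 -0.2]
case 4.8583 [0.49968084 0.12449769 0.26018798] [ 0.1   0.3   1.49 -0.    1.35 -0.25] [-0.2 -0.1  0.5]
```

View pics/w_both.png

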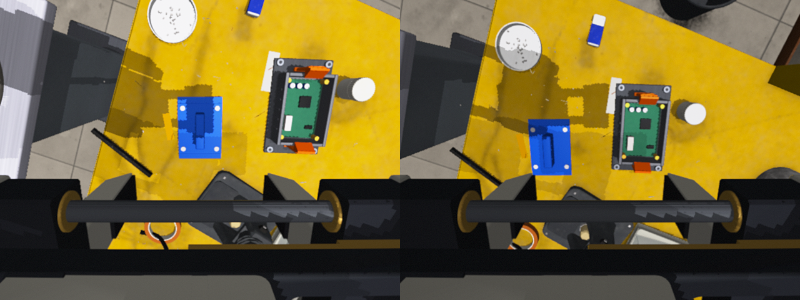

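Left half (cover look): the cover is near (320,203) and the case near (485,171) in full-resolution pixels. Right half (case look): the cover is near (240×1.6, 236) and the case near (385,205). Next I'll measure both from each view.

```bash
python3 - <<'E'
from h import *
for n in("cov","case"):
    z=np.load(f"pics/w_{n}.npz"); i={k:z[k] for k in("K","dist","rvec","tvec")}; d=z["d"]; p=cv2.imread(f"pics/w_{n}.png")[:,:,::-1].copy()
    v,u=np.mgrid[0:280,0:640]; ok=d[v,u].ravel()>0; uv=np.c_[u.ravel(),v.ravel()][ok]
    P=lift(i,uv,d[:280].ravel()[ok]); 
    def sel(lo,hi,c,r): return P[(P[:,2]>lo)&(P[:,2]<hi)&(np.hypot(*(P[:,:2]-c).T)<r)]
    C=np.array([.43,.057]); K=np.array([.568,.142])
    print(n,"bench z",np.median(sel(-.02,.02,[.43,.13],.02)[:,2]))
    A=sel(.034,.041,C,.05); print(" rib depth",len(A),rect(A),np.median(A[:,2]))
    for c in blobs(p,(100,120,40),(125,255,255),(260 if n=="cov" else 190,130,380,290),400): print(" blue",rect(cast(i,c,.0105)))
    A=sel(.039,.046,K,.075); print(" rim depth",len(A),rect(A),np.median(A[:,2]))
    A=sel(.003,.009,K,.1); print(" base depth",len(A),rect(A))
    for c in blobs(p,(3,150,80),(14,255,255),(380,80,560,290),30): print(" orange",c.reshape(-1,2).mean(0),rect(cast(i,c,.06)))
    for c in blobs(p,(60,60,40),(90,255,255),(300,80,560,290),300): print(" green",rect(cast(i,c,.02)))
E
```

```text
cov bench z 0.00024009804465814015
 rib depth 828 (array([0.43023795, 0.05795167]), (55.46015930175781, 14.37248706817627), np.float64(-1.213340886461522)) 0.03701871662300439
 blue (array([0.4298392 , 0.05830731]), (101.45201110839844, 71.69273376464844), np.float64(-1.2197852036672958))
 rim depth 2114 (array([0.58365289, 0.14841859]), (125.39056396484375, 109.62156677246094), np.float64(-1.2651271857015765)) 0.0421452785837535
 base depth 3250 (array([0.57329089, 0.14312035]), (176.6422119140625, 158.0640411376953), np.float64(1.4498089184725966))
 orange [499.23121387 113.19653179] (array([0.54202594, 0.19236774]), (49.09601593017578, 16.132640838623047), np.float64(0.2795417997449343))
 orange [480.55  235.325] (array([0.57492181, 0.09122234]), (47.33176040649414, 16.748695373535156), np.float64(0.31593685880757993))
 green (array([0.56997247, 0.14427457]), (91.89715576171875, 53.865028381347656), np.float64(-1.2568471515564106))
case bench z 0.00014607219677074154
 rib depth 690 (array([0.43079947, 0.05815994]), (55.721092224121094, 14.6223783493042), np.float64(-1.2111786992620006)) 0.03686862148017421
 blue (array([0.43049106, 0.05808506]), (102.51876068115234, 71.53868865966797), np.float64(-1.217322911502436))
 rim depth 1641 (array([0.58369104, 0.14976425]), (124.35724639892578, 107.9921646118164), np.float64(-1.2577944046666385)) 0.042119437676260606
 base depth 2807 (array([0.57569092, 0.15245346]), (171.74258422851562, 147.59518432617188), np.float64(-1.1634613439829375))
 orange [389.81690141 267.56338028] (array([0.58612976, 0.09534159]), (21.747791290283203, 18.030550003051758), np.float64(0.3484174039629453))
 orange [393.43333333 156.95      ] (array([0.54909167, 0.19665013]), (31.331436157226562, 16.636171340942383), np.float64(0.3073659741818644))
 green (array([0.56782928, 0.14391464]), (91.73321533203125, 59.95163345336914), np.float64(-1.2598223352577067))
```

```bash
python3 - <<'E'
from h import *
for n in("cov","case"):
    z=np.load(f"pics/w_{n}.npz"); i={k:z[k] for k in("K","dist","rvec","tvec")}; d=z["d"]
    v,u=np.mgrid[0:280,0:640]; uv=np.c_[u.ravel(),v.ravel()]; P=lift(i,uv,d[:280].ravel())
    f=(np.hypot(*(P[:,:2]-[.568,.142]).T)<.085)&(np.hypot(*(P[:,:2]-[.631,.197]).T)>.026)
    for lo,hi in((.040,.044),(.058,.066)):
        A=P[f&(P[:,2]>lo)&(P[:,2]<hi)]; print(n,lo,len(A),rect(A),np.median(A[:,2]))
yaw=-1.216+np.pi
env.move_gripper(.45)
env.move_to([.4305,.058,.10],down(yaw))
env.line_to([.4305,.058,.03],max_speed=.1)
print("hit",env.line_to([.4305,.058,.0115],max_speed=.02,max_force=4)); s=env.sense(); print(s["position"],s["ft_force"])
env.line_to(s["position"]+[0,0,.0005]); env.move_gripper(0)
s=env.sense(); print(s["opening"]*.092,s["gripper_force"],s["ft_force"],s["position"])
x=s["position"]; env.line_to([x[0],x[1],.13],max_speed=.1); env.sleep(.4)
s=env.sense(); print(s["t"],s["opening"]*.092,s["gripper_force"],s["ft_force"],s["position"])
p,d=optics.read_camera("wrist"); cv2.imwrite("pics/held.png",p[:,:,::-1]); np.savez("pics/held.npz",d=d,**optics.camera_info("wrist"))
E
```

```text
cov 0.04 1778 (array([0.56811987, 0.14409212]), (124.30656433105469, 77.32121276855469), np.float64(-1.2643803354633771)) 0.04214225650885101
cov 0.058 450 (array([0.56821985, 0.14320871]), (120.15620422363281, 27.019550323486328), np.float64(-1.256044042040184)) 0.06149696377004178
case 0.04 1433 (array([0.56857263, 0.14488791]), (124.33026885986328, 76.27803802490234), np.float64(-1.255538740512855)) 0.04209739619659831
case 0.058 358 (array([0.56892468, 0.14360622]), (120.27619934082031, 26.31212043762207), np.float64(-1.258219278729047)) 0.0615177835840405
hit False
[0.43057802 0.05800531 0.01156525] [ 0.44417208  0.66548468 -0.17836991]
0.01381002214625773 29.999927580356598 [-0.65240588 -0.24639497  0.42485544] [0.43054017 0.05802734 0.01204639]
11.05 0.013873160211233408 29.999858736991882 [ 0.40733575  0.03756843 -1.28999175] [0.43047086 0.05800707 0.12985717]
```

View pics/held.png

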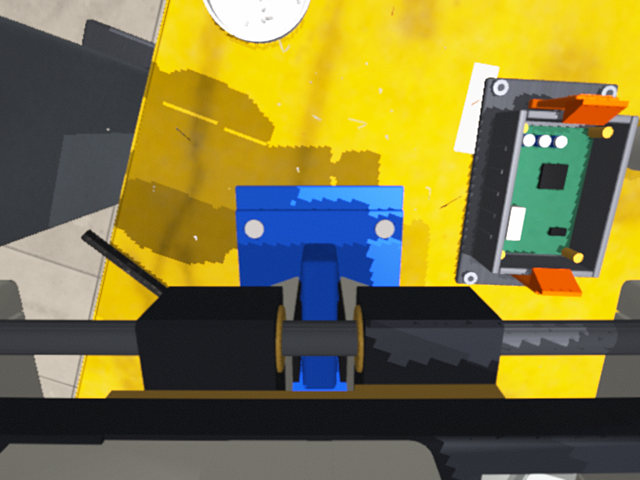

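The held picture shows the rib square between the pads, with the plate level and spanning columns 237–403. The case is on the right around (550,180). I'll check the grip offset and tilt from depth, then go above the case.

```bash
python3 - <<'E'
from h import *
def check(p,i,d,c,yaw,zt):
    b=cv2.inRange(cv2.cvtColor(p,cv2.COLOR_RGB2HSV),(100,120,40),(125,255,255)); b[292:]=0
    v,u=np.nonzero(b); P=lift(i,np.c_[u,v],d[v,u]); P=P[abs(P[:,2]-zt)<.006]
    L=(P[:,:2]-c)@np.array([[np.sin(yaw),np.cos(yaw)],[-np.cos(yaw),np.sin(yaw)]])
    k=abs(L[:,1])<.04; A=np.c_[L[k],np.ones(k.sum())]; f=np.linalg.lstsq(A,P[k,2],rcond=None)[0]
    print("local x",np.percentile(L[:,0],[.5,99.5]),"y",np.percentile(L[:,1],[.5,99.5]),"plane tilt,z",f)
z=np.load("pics/held.npz"); i={k:z[k] for k in("K","dist","rvec","tvec")}
check(cv2.imread("pics/held.png")[:,:,::-1].copy(),i,z["d"],[.4305,.058],-1.216,.129)
c=[.5685,.1434]; yw=-1.257; q=down(yw+np.pi)
env.line_to([.4305,.058,.17])
env.move_to([*c,.17],q); env.line_to([*c,.085],max_speed=.1); env.sleep(.4)
i=optics.camera_info("wrist"); p,d=optics.read_camera("wrist"); cv2.imwrite("pics/over.png",p[:,:,::-1])
s=env.sense(); print(s["t"],s["position"],s["ft_force"],s["opening"]*.092); check(p,i,d,c,yw,s["position"][2]-.001)
b=blobs(p,(3,150,80),(14,255,255),(200,0,450,300),30)
for o in b[:2]: print("catch px",o.reshape(-1,2).mean(0))
E
```

```text
local x [-0.03509642  0.03542275] y [-0.05168527 -0.00788003] plane tilt,z [-0.00112662 -0.00068234  0.1290153 ]
13.6583 [0.56852385 0.14342389 0.0851018 ] [ 0.33496362  0.62116493 -1.36008586] 0.013836694787273531
local x [-0.03522766  0.03540843] y [-0.0517544  -0.00783839] plane tilt,z [-0.00211024 -0.00034195  0.08426482]
catch px [318.37184116 166.46931408]
```

View pics/over.png

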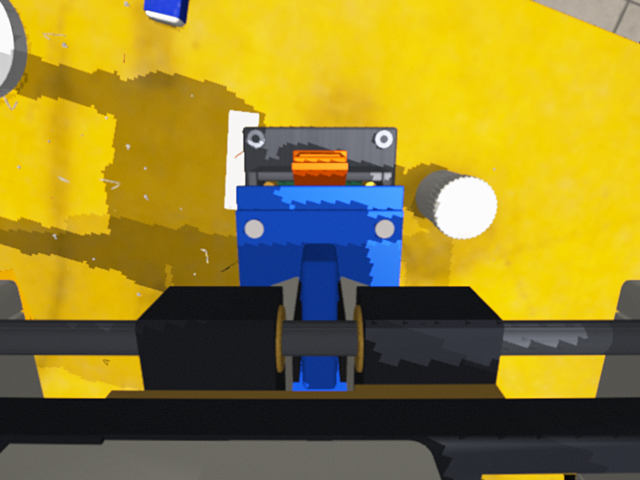

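The cover sits square over the case: rib at column 320, far catch at (319,166), base plate symmetric about it and the jar clear at (468,208). Grip offset is under 0.5 mm and there's no tilt, so I'll press in small guarded steps and log the force.

```bash
python3 - <<'E'
from h import *
c=[.5685,.1434]
print(env.line_to([*c,.064],max_speed=.05,max_force=8)); f0=env.sense()["ft_force"][2]; print("f0",f0)
z=.064
while z>.0445:
    z-=.001; h=env.line_to([*c,z],max_speed=.02,max_force=25); s=env.sense(); F=s["ft_force"]-[0,0,f0]
    print(f"{z:.4f} {s['position'].round(4)} F {F.round(1)} T {s['torque'].round(2)} {h} {s['opening']*.092:.4f}")
    if h or F[2]>(14 if z<.0495 else 28): break
print(s["t"])
E
```

```text
False
f0 -0.8658703593137576
0.0630 [0.5686 0.1434 0.0632] F [ 0.   0.4 -0.1] T [ 0.02 -0.17  0.02] False 0.0134
0.0620 [0.5685 0.1434 0.062 ] F [ 0.3 -0.5 -0.4] T [-0.   -0.06  0.01] False 0.0137
0.0610 [0.5684 0.1434 0.0609] F [ 0.6 -0.5 -0.3] T [-0.04 -0.17  0.01] False 0.0138
0.0600 [0.5685 0.1435 0.06  ] F [-0.1  0.8 -0.4] T [ 0.03 -0.1  -0.02] False 0.0138
0.0590 [0.5687 0.1435 0.0593] F [0.3 0.7 3.1] T [ 0.1  -0.08 -0.  ] False 0.0137
0.0580 [0.569  0.1434 0.0585] F [ 0.4 -0.   6.4] T [ 0.06 -0.13 -0.02] False 0.0139
0.0570 [0.5691 0.1435 0.0575] F [0.1 0.7 6.4] T [ 0.07 -0.15 -0.03] False 0.0135
0.0560 [0.5692 0.1435 0.0567] F [0.7 0.7 7.7] T [ 0.07 -0.19 -0.02] False 0.0138
0.0550 [0.5694 0.1435 0.0558] F [0.2 0.3 7.4] T [ 0.02 -0.21 -0.04] False 0.0135
0.0540 [0.5695 0.1435 0.055 ] F [0.1 0.3 7.5] T [ 0.01 -0.15  0.02] False 0.0138
0.0530 [0.5697 0.1436 0.0542] F [-0.1  0.8  8.7] T [ 0.11 -0.22 -0.01] False 0.0136
0.0520 [0.5698 0.1436 0.0534] F [-0.3  0.4 10.9] T [ 0.04 -0.19  0.04] False 0.0137
0.0510 [0.57   0.1436 0.0525] F [-0.2  0.1 10.9] T [ 0.05 -0.16  0.01] False 0.0139
0.0500 [0.5692 0.1436 0.0504] F [2.3 0.7 3.7] T [ 0.13 -0.45 -0.02] False 0.0137
0.0490 [0.5676 0.1432 0.0482] F [-0.5 -0.1  1.3] T [-0.03 -0.09 -0.01] False 0.0140
0.0480 [0.5677 0.1432 0.0481] F [-3.1 -1.   5.5] T [-0.09  0.23 -0.  ] False 0.0138
0.0470 [0.5677 0.1432 0.0481] F [-5.8 -1.1 12.8] T [-0.12  0.76 -0.02] False 0.0137
0.0460 [0.5677 0.1432 0.048 ] F [-8.4 -1.3 20.9] T [-0.3   1.21  0.01] False 0.0139
18.725
```

It snapped: the force fell from 10.9 to 1.3 N, then rose on the seat at TCP z = 0.048, the predicted home height. I'll hold, check that it's steady, and look at the catches.

```bash
python3 - <<'E'
from h import *
for _ in range(3):
    env.sleep(.4); s=env.sense(); print(s["t"],s["position"].round(4),s["ft_force"].round(1),s["opening"]*.092)
i=optics.camera_info("wrist"); p,d=optics.read_camera("wrist")
t,_=optics.read_camera("scene"); cv2.imwrite("pics/end.png",np.hstack([cv2.resize(p[100:300,200:440],(400,333)),cv2.resize(t[260:350,165:273],(400,333))])[:,:,::-1])
v,u=np.mgrid[130:285,200:440]; P=lift(i,np.c_[u.ravel(),v.ravel()],d[v,u].ravel())
a=-1.257; L=(P[:,:2]-[.5685,.1434])@np.array([[np.sin(a),np.cos(a)],[-np.cos(a),np.sin(a)]])
k=(abs(P[:,2]-.0615)<.002)&(L[:,1]<-.035); print("far catch top: x",L[k,0].min(),L[k,0].max(),"y",L[k,1].min(),L[k,1].max())
k=(abs(L[:,0])<.033)&(abs(L[:,1]+.03)<.01)&(abs(P[:,2]-.047)<.004); print("plate z",np.median(P[k,2]))
E
```

```text
19.125 [0.5677 0.1432 0.048 ] [-8.2 -1.4 19.6] 0.01380862383782556
19.525 [0.5677 0.1432 0.048 ] [-8.4 -1.6 19.8] 0.013505662158138507
19.925 [0.5678 0.1432 0.048 ] [-7.8 -1.8 20.1] 0.014101304652865845
far catch top: x -0.013092762425404818 0.012886586702617765 y -0.06009546343780769 -0.05492762798267279
plate z 0.047211225466761736
```

View pics/end.png

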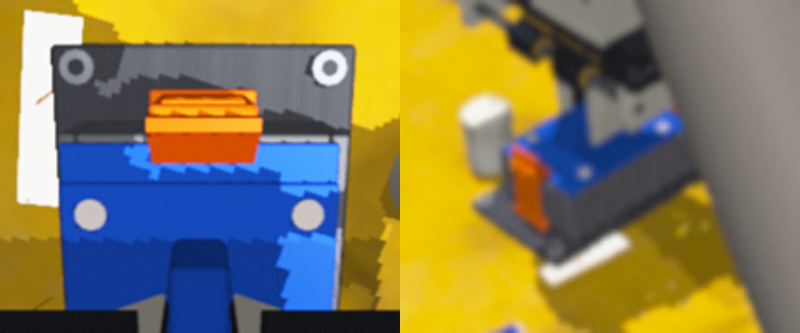

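The left picture shows the far catch (205,130) over the ledge and back at rest, with its outer edge 60.1 mm from centre. The plate top is at 47.2 mm, which is home. The near catch is hidden by the gripper, but the level cover and the force drop suggest that it closed too. The push is steady at 20 N, so I'm handing in.

```bash
python3 -c "
from rig import job; print(job.job_done())"
```

```text
the job is handed in; nothing more can be done
None
```

I handed the job in with the cover snapped home on the case and still pressed at about 20 N; the far catch was seen back at rest, while the near one was hidden by the gripper and is inferred closed from the force drop (10.9 to 1.3 N) and the level seat.

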